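Seat a calibration plate in the datum corner of a plate scanner's carrier

TASK

Pull the plate scanner's carrier all the way out to its stop, pick up the metal calibration plate by its handle and lay it flat on the carrier's floor. Slide it into the carrier's front left corner so that it is firmly pressed square against both steel stop bars at once, and finish still gripping the handle and pressing it there with the carrier fully out, so that a colleague can tighten the clamp screws. Leave the other things on the bench where they are.

Things in the scene. Friction and masses are not known exactly. Their poses are not given: they have to be found in the camera images.
- scanner: Slim white plate scanner standing on the bench, fixed; housing 190 mm deep (its x), 250 mm wide (its y), 98 mm high, with an open bay in the front. Origin at the centre of its underside; its -x axis points out of the front, towards the robot; it may stand turned by up to about 0.2 rad.
- carrier (a joint): How far the scanner's sliding carrier is pulled out, in m: 0 closed, 0.14 fully out at its hard stop. It moves along the scanner's -x axis, slides with about 2 N of friction, stays where it is left, and may start up to 30 mm out.
- carrier_handle (a point): Middle of the carrier's handle: a round steel bar 10 mm thick, 100 mm long, parallel to the scanner's y axis, 54 mm above the bench, 45 mm in front of the carrier's low white front panel, with 40 mm open space between bar and panel and nothing over it. The panel is 8 mm thick, its top 60 mm above the bench. Moves with the carrier; axes as the scanner's.
- corner (a point): Inner corner of the carrier's floor (28 mm above the bench), where the working faces of both stop bars would meet; moves with the carrier, axes as the scanner's. Free floor runs from here 110 mm along +x and 150 mm along -y, to the clamp screws; the front panel's inside is 12 mm towards -x. The seated plate (its x along the carrier's x) has its centre at x = +30 mm, y = -45 mm from here.
- front_stop (a point): Centre of the working face of the front stop: a low steel bar on the carrier's floor along the front, 8 x 70 x 14 mm (x, y, z), that looks to the scanner's +x (away from the robot). Moves with the carrier, axes as the scanner's.
- side_stop (a point): Centre of the working face of the side stop: a low steel bar on the carrier's floor along its left side, 44 x 8 x 14 mm (x, y, z), that looks to the scanner's -y (to the right). Moves with the carrier, axes as the scanner's.
- plate_center (a point): Centre, half-way up, of the loose aluminium calibration plate: 60 mm (its x) by 90 mm (its y) by 16 mm thick, 0.2 to 0.45 kg, with eight small round glass windows in two rows and a black upright handle between them. It starts flat on the bench right of the scanner, its y axis within about 0.5 rad of the world's y axis. A half turn makes no difference. Friction on the carrier is 0.5 to 0.7 of the load.
- plate_handle (a point): Grip point on the calibration plate's handle, in the middle of its length and thickness, 22 mm above the plate's top face and 38 mm above its underside. The handle is a solid upright black bar, 12 mm thick (along the plate's x), 60 mm long (along its y), standing 30 mm above the plate's top face. Axes as the plate's.
- petri_a: Bystander: loose round petri dish with lid, 90 mm across, 14 mm high. Origin at the centre of its underside.
- amber_vial: Bystander: loose brown glass vial with black cap, 31 mm across, 66 mm high. Origin at the centre of its underside.
- white_vial: Bystander: loose white screw-cap jar, 44 mm across, 50 mm high. Origin at the centre of its underside.
- microplate: Bystander: loose white 96-well microplate, 86 x 128 x 15 mm, without any handle. Origin at the centre of its underside.
Not all that is in view belongs to the job. Leave any purple look-alike of the part that bears plate_center alone.

How it is judged:
By the outcome, as a careful person would: the job done as asked, in the order asked, and still so for the second after the job is handed in, while the arm keeps its last pose, push and grip.
It also fails if it takes over 69 s, if anything falls off the work surface, if the arm or the gripper's body presses on something with over 40 N, if the wrist force passes 120 N, or if a joint passes its speed limit or range.

ROBOT

A 6-joint arm with a two-finger parallel gripper is mounted at the origin on a cart in front of the work surface, level with it; the furniture and walls round the work are solid. World frame = base frame: x ahead of the robot, y to its left, z up, the work surface at z = 0. Lengths are in m, angles in rad, forces in N, time in s.
With the tool pointing down it reaches from about 0.25 to 0.8 m from the base axis. Payload 3.9 kg.
Tool frame: the origin (TCP) lies midway between the tips of the shut fingers; the grasp point (between the pads) lies 19 mm behind it (tcp_to_grasp is the distance from the TCP to the grasp point, in m); z points along the fingers, y is the line along which they close (so a half turn about z gives the same grasp; the last joint's range is limited). The gripper opens to 85 mm and grips with 20 to 120 N. Pads are 22 mm wide; open, the fingers measure 114 mm over their backs; the gripper's body (76 mm by 85 mm) begins 54 mm behind the grasp point. The pads swing forward as they close: fully open they stand 13 mm farther back than shut.
Start: joints at [-1.229, 0.26, -0.138, 1.173, 0, 1.571], TCP at [0.176, -0.495, 0.231] pointing down, gripper open.
Joint ranges: [-2.78, 2.78], [-0.83, 1.72], [-1.28, 1.37], [-1.9, 2.12], [-1.57, 1.48], [-3.14, 3.14]. Speed limits (rad/s): [2.57, 2.57, 3.14, 3.14, 3.14, 3.14].

INTERFACE

Orientations are given as a 3x3 rotation matrix whose columns are the frame's x, y, z axes.
In Python, from station import * gives the robot as it stands. The module is installed in compiled form; this text tells all that it offers.
- The arm moves only by the shell command python3 -m creep 'ROWS'. ROWS is JSON, a list of rows, each a list of 3 entries, a list of its own where there are three numbers: the shift along the world's x, y, z as a fraction of full scale, then the turn, a rotation vector about the world's x, y, z as a fraction of full scale, then the closure, from -1 (fully open) to 1 (shut). In form: [[[dx, dy, dz], [ax, ay, az], hand], ...]. A call has 1 to 12 rows; each row shifts and turns the commanded pose from where the row before left it; what a row does not reach is not made up. Full scale, the value 1, is 20 mm for a shift and 6 degrees for a turn. A row lasts 1/8 s, in which the tool goes at most 62.5 mm and 10.7 degrees, less where a joint would pass 70% of its speed; a pose out of reach is approached as far as the arm can. A call with a number of a shift or a turn outside -1 to 1 is refused whole. A call with a gripper value outside its range is refused whole. The fingers move at their own pace and stop on an object; the grip force is fixed at half the most. Time passes only in rows, so rows that do not move let the fingers close. It gives the time, the measured TCP pose, the force, the opening and the grip force at its end, in the units of the state.
- observe(): the state, without advancing time (a new reading comes with each control period).
- snapshot(name): name is "scene" or "top"; returns a dict with "color" (384x512x3 uint8, red, green, blue), "depth" (384x512 float32, m along the optical axis (not along the pixel's ray), 0 where there is no reading), "fx", "fy", "cx", "cy" (pixels), "position" and "orientation" of the camera in the world. Camera axes: x right, y up, looking along -z (the intrinsics and any distortion apply to the point x, -y, -z); pixel columns grow to the right and rows downward; lengths in m; the calibration is good to about 2 mm. A picture is of the moment at which its call begins.
- job_done(): hands the job in; it is judged then, once.
The state is a dict: "time_s": time; "joints": joint angles; "qvel": joint speeds; "tau": joint torques, N m; "ee_pos": TCP position; "ee_rot": TCP orientation; "wrist_force": force on the tool from outside, world axes, zero at the start; "wrist_torque": the same for the moment, N m; "width": finger opening in m; "grip_force": force on a finger pad.
Only numpy, scipy, OpenCV 4.12 (cv2) and the standard library are available. Lean on these libraries where they do the work, as an engineer would, in place of code of your own. Each camera call takes 0.05 s, during which the arm holds its last target. There are 200 camera calls.

## Working session

There is one attempt and no reset: what is moved stays moved. The work goes in short steps, Python scripts to look and compute and a shell command to move; the robot and the scene stay as the last step left them, time stands still between calls to the robot, and variables do not carry over. Pictures are saved under pics/ and viewed, at most 10 in all, crops included, and the job is handed in when it is done.

```bash
mkdir -p pics
cat > h.py <<'E'
from station import *
import numpy as np, cv2
def pts(s):
    d=s["depth"];v,u=np.mgrid[:d.shape[0],:d.shape[1]]
    c=np.stack([(u-s["cx"])/s["fx"]*d,-(v-s["cy"])/s["fy"]*d,-d],-1)
    return c@np.array(s["orientation"]).T+np.array(s["position"])
def ray(s,u,v,z):
    r=np.array(s["orientation"])@np.array([(u-s["cx"])/s["fx"],-(v-s["cy"])/s["fy"],-1]);p=np.array(s["position"])
    return p+r*(z-p[2])/r[2]
def save(n,c): cv2.imwrite("pics/"+n,cv2.cvtColor(c,cv2.COLOR_RGB2BGR))
E
python3 - <<'E'
from h import *
import pickle
print(observe())
for n in("scene","top"):
    s=snapshot(n);pickle.dump(s,open(n+".pkl","wb"));save(n+"0.png",s["color"]);print({k:s[k] for k in s if k not in("color","depth")})
E
```

```text
{'time_s': 0.0, 'joints': array([-1.22899461e+00,  2.60700224e-01, -1.39396162e-01,  1.17271275e+00,
       -1.39045102e-07,  1.57080761e+00]), 'qvel': array([ 0.00163341,  0.00021959, -0.00166545,  0.00100743,  0.00241607,
        0.00059422]), 'tau': array([-2.19940293e-04, -4.05675888e+01,  2.53922725e+01,  1.88449142e-02,
       -7.87221961e-05,  1.33229747e-05]), 'ee_pos': array([ 0.17573744, -0.49397022,  0.23044617]), 'ee_rot': array([[ 9.42156070e-01,  3.35173812e-01, -6.74794669e-04],
       [ 3.35174492e-01, -9.42154162e-01,  1.89632609e-03],
       [-1.61761206e-07, -2.01280909e-03, -9.99997974e-01]]), 'wrist_force': array([ 0.52551302, -0.54764629,  0.14088038]), 'wrist_torque': array([-0.00355606, -0.05071506, -0.00235123]), 'grip_force': 0.0, 'width': 0.08529980636052455}
{'fx': 352.13396708115835, 'fy': 352.13396708115835, 'cx': 258.01328002880985, 'cy': 193.35179222902784, 'position': array([-0.06450451, -0.87170595,  0.67877601]), 'orientation': array([[ 0.78833929,  0.31109975, -0.53079009],
       [-0.61523207,  0.39404109, -0.68280387],
       [-0.00326701,  0.8648402 ,  0.50203661]])}
{'fx': 442.5068364486474, 'fy': 442.5068364486474, 'cx': 259.0767429363253, 'cy': 189.20131559787376, 'position': array([ 0.29123294, -0.0467269 ,  1.46469273]), 'orientation': array([[ 0.00863155,  0.9802225 , -0.19771026],
       [-0.99994815,  0.00739285, -0.00700247],
       [-0.00540234,  0.19776045,  0.98023549]])}
```

View pics/scene0.png

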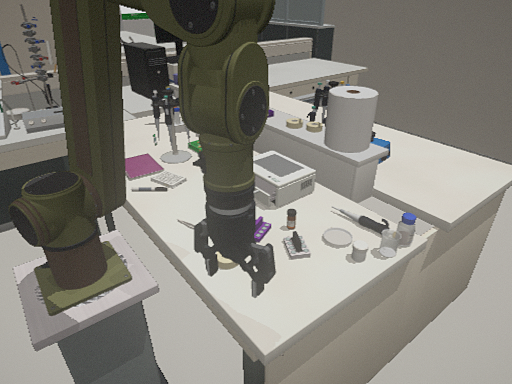

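View pics/top0.png

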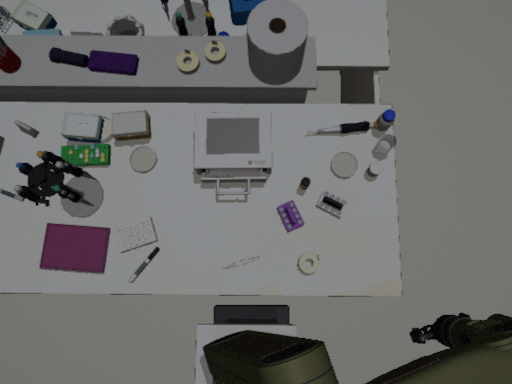

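The top view shows the scanner at (233,145), its carrier handle bar at about (233,190), and the amber vial at (305,184). Two things could be the plate: the grey metal one at top (332,204) / scene (296,246), and the purple look-alike at top (291,216) / scene (261,230). I choose the grey one, and check it in a close crop.

Run:
```python
from h import *
import pickle
t=pickle.load(open("top.pkl","rb"));s=pickle.load(open("scene.pkl","rb"))
c=cv2.resize(t["color"][105:235,185:365],None,fx=4.4,fy=4.4,interpolation=cv2.INTER_CUBIC);save("crop1.png",c)
P=pts(t);np.set_printoptions(precision=4,suppress=True)
for n,S in(("top",t),("scene",s)):
    P=pts(S);hsv=cv2.cvtColor(S["color"],cv2.COLOR_RGB2HSV)
    # black handle of plate
    x0,x1,y0,y1=(315,350,190,220) if n=="top" else (280,315,228,262)
    m=np.zeros(hsv.shape[:2],bool);m[y0:y1,x0:x1]=1
    b=m&(hsv[...,2]<75)
    h=P[b];h=h[(h[:,2]>.035)&(h[:,2]<.06)];print(n,"handle",len(h),np.median(h,0),cv2.minAreaRect((h[:,:2]*1000).astype(np.float32)))
    r=P[m];r=r[(r[:,2]>.01)&(r[:,2]<.022)];print("plate",len(r),np.median(r[:,2]),cv2.minAreaRect((r[:,:2]*1000).astype(np.float32)))
# scanner lid top & bar
P=pts(t)
lid=P[(P[...,2]>.09)&(P[...,2]<.106)&(P[...,0]>.3)&(P[...,0]<.65)&(abs(P[...,1])<.25)]
print("lid",len(lid),np.median(lid[:,2]),cv2.minAreaRect((lid[:,:2]*1000).astype(np.float32)))
print(np.round(P[165:205:2,233]*1000).astype(int).tolist())
print(np.round(P[165:205:2,222]*1000).astype(int).tolist())
```

```text
top handle 79 [ 0.5372 -0.2803  0.0454] ((537.1782836914062, -279.527587890625), (59.13488006591797, 12.024333953857422), 63.679752349853516)
plate 346 0.016025984339081867 ((537.6679077148438, -279.8110046386719), (88.42841339111328, 61.185455322265625), 62.84233474731445)
scene handle 5 [ 0.5478 -0.261   0.0447] ((547.9990844726562, -266.9975280761719), (19.47243309020996, 4.713602066040039), 83.79777526855469)
plate 326 0.015215891522935787 ((539.7037963867188, -282.168212890625), (92.76902770996094, 59.91481018066406), 62.36888885498047)
lid 379 0.09766797278799233 ((641.9344482421875, 48.699378967285156), (16.495595932006836, 246.04330444335938), 0.17171908915042877)
[[644, 47, 101], [640, 47, 93], [649, 51, 30], [643, 51, 27], [636, 51, 27], [625, 50, 42], [613, 48, 64], [607, 48, 61], [606, 50, 37], [607, 52, 2], [600, 52, 1], [593, 52, 4], [291, -47, 1465], [581, 52, -5], [562, 48, 59], [567, 52, -4], [559, 51, -1], [552, 51, -1], [547, 51, -7], [538, 51, 4]]
[[643, 81, 106], [637, 81, 101], [649, 88, 26], [642, 88, 29], [635, 88, 27], [624, 86, 47], [614, 84, 60], [607, 84, 61], [607, 87, 34], [607, 90, 0], [599, 89, 3], [594, 89, -3], [587, 89, -2], [580, 89, -4], [562, 83, 56], [567, 89, -5], [559, 88, 2], [552, 88, 2], [545, 88, 2], [538, 88, 1]]
```

View pics/crop1.png

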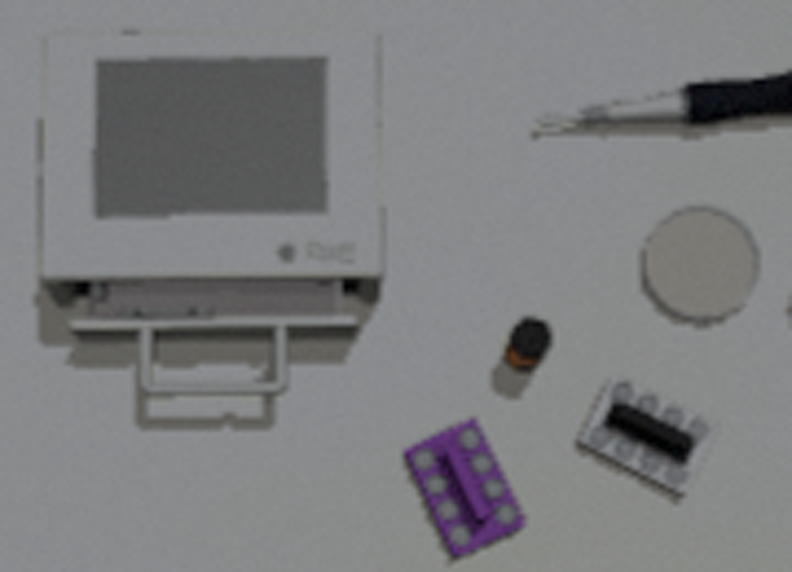

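The crop confirms it: at (650,430) is an aluminium plate with eight windows and a black handle, and at (470,490) the purple look-alike. The carrier bar is at (213,390). Next I refine the scanner yaw and the bar.

Run:
```python
from h import *
import pickle
t=pickle.load(open("top.pkl","rb"));s=pickle.load(open("scene.pkl","rb"))
np.set_printoptions(precision=4,suppress=True)
R=lambda q:cv2.minAreaRect((q[:,:2]*1000).astype(np.float32))
for n,S in(("top",t),("scene",s)):
    P=pts(S).reshape(-1,3);x,y,z=P.T
    q=P[(z>.088)&(z<.108)&(x>.55)&(x<.9)&(y>-.13)&(y<.25)];print(n,"lid",len(q),np.median(q[:,2]),R(q))
    for nm,a,b,z0,z1 in(("bar",.54,.58,.042,.066),("panel",.595,.622,.052,.068)):
        q=P[(z>z0)&(z<z1)&(x>a)&(x<b)&(y>-.1)&(y<.2)]
        if len(q)>5: print(nm,len(q),np.median(q,0),q.min(0),q.max(0),"slope",np.polyfit(q[:,1],q[:,0],1))
```

```text
top lid 4352 0.09840795610222897 ((766.7655029296875, 30.528793334960938), (265.40948486328125, 288.2731018066406), 0.3626129925251007)
bar 123 [0.5623 0.0476 0.0588] [ 0.5573 -0.0075  0.0522] [0.5797 0.1    0.0656] slope [-0.0041  0.5643]
panel 192 [0.6105 0.0356 0.0592] [ 0.595  -0.059   0.0524] [0.6164 0.1537 0.0676] slope [-0.0163  0.6105]
scene lid 1376 0.0965538821561473 ((731.6836547851562, 44.075286865234375), (193.1221160888672, 252.7526397705078), 1.4035966396331787)
panel 47 [ 0.6131 -0.0164  0.0567] [ 0.5954 -0.0616  0.0521] [0.6208 0.0177 0.0602] slope [-0.053   0.6108]
```

```bash
python3 -m creep '[[[0.7,1,0],[0,0,1],0.1],[[0.7,1,0],[0,0,1],0.1],[[0.7,1,0],[0,0,1],0.1],[[0.7,1,0],[0,0,1],0.1],[[0.7,1,0],[0,0,1],0.1],[[0.7,1,0],[0,0,1],0.1],[[0.7,1,0],[0,0,1],0.1],[[0.7,1,0],[0,0,1],0.1],[[0.7,1,0],[0,0,1],0.1],[[0.7,1,0],[0,0,1],0.1],[[0.7,1,0],[0,0,1],0.1],[[0.7,1,0],[0,0,0.9],0.1]]'
```

```text
time_s: 1.6
ee_pos: [0.3441, -0.2537, 0.231]
ee_rot: [[-0.02, 1.0, -0.001], [1.0, 0.02, 0.0], [0.001, -0.001, -1.0]]
wrist_force: [-0.3, -0.0, 0.7]
width: 0.0383
grip_force: 0.0
```

```bash
python3 -m creep '[[[0.7,1,0],[0,0,0],0.1],[[0.7,1,0],[0,0,0],0.1],[[0.7,1,0],[0,0,0],0.1],[[0.7,1,0],[0,0,0],0.1],[[0.7,1,0],[0,0,0],0.1],[[0.7,1,0],[0,0,0],0.1],[[0.7,1,0],[0,0,0],0.1],[[0.7,1,0],[0,0,0],0.1],[[0.7,1,0],[0,0,0],0.1],[[0.7,1,0],[0,0,0],0.1],[[0.7,1,0],[0,0,0],0.1],[[0,0,0],[0,0,0],0.1]]'; python3 -c "
from h import *
o=observe();print(o['ee_rot'].round(3),o['joints'].round(2))"
```

```text
time_s: 3.1
ee_pos: [0.4984, -0.0337, 0.2308]
ee_rot: [[-0.019, 1.0, -0.001], [1.0, 0.019, 0.0], [0.0, -0.001, -1.0]]
wrist_force: [-0.6, 0.9, -1.5]
width: 0.0383
grip_force: 0.0
[[-0.019  1.    -0.001]
 [ 1.     0.019  0.   ]
 [ 0.    -0.001 -1.   ]] [-0.07  0.22 -0.2   1.16  0.    1.48]
```

```bash
cat > m.py <<'E'
from h import *
import sys
R=lambda q:cv2.minAreaRect((q[:,:2]*1000).astype(np.float32))
np.set_printoptions(precision=4,suppress=True)
def bars(bx,names=("scene","top")):
  for n in names:
    S=snapshot(n);P=pts(S).reshape(-1,3);x,y,z=P.T
    for nm,a,b,z0,z1 in(("bar",bx-.015,bx+.018,.042,.066),("panel",bx+.03,bx+.06,.052,.068)):
        q=P[(z>z0)&(z<z1)&(x>a)&(x<b)&(y>-.1)&(y<.2)]
        if len(q)>5: print(n,nm,len(q),np.median(q,0),q.min(0),q.max(0),"slope",np.polyfit(q[:,1],q[:,0],1))
E
python3 -c "
from m import *
bars(.562)"
python3 -m creep '[[[0.8,1,0],[0,0,0],0.1],[[0.8,1,0],[0,0,0],0.1],[[0.8,1,0],[0,0,0],0.1],[[0.8,1,0],[0,0,0],0.1],[[0,0,-1],[0,0,0],0.1],[[0,0,-1],[0,0,0],0.1],[[0,0,-1],[0,0,0],0.1],[[0,0,-1],[0,0,0],0.1],[[0,0,-1],[0,0,0],0.1],[[0,0,0],[0,0,0],0.1]]'
```

```text
scene bar 72 [0.5638 0.0362 0.0556] [ 0.558  -0.0115  0.0467] [0.5786 0.0956 0.0598] slope [-0.0305  0.5664]
scene panel 112 [0.6118 0.0265 0.0566] [ 0.5925 -0.0638  0.0521] [0.6199 0.1484 0.0601] slope [-0.0165  0.6114]
top bar 42 [0.5639 0.0894 0.0591] [0.557  0.067  0.0537] [0.5782 0.0999 0.0642] slope [0.2918 0.5393]
top panel 75 [0.6079 0.1006 0.0593] [0.5922 0.0651 0.0531] [0.6152 0.1532 0.0658] slope [-0.0097  0.6087]
time_s: 4.45
ee_pos: [0.5599, 0.0443, 0.1298]
ee_rot: [[-0.016, 1.0, -0.004], [1.0, 0.016, -0.001], [-0.001, -0.004, -1.0]]
wrist_force: [-1.2, -0.4, 0.4]
width: 0.0385
grip_force: 0.0
```

Both views put the bar top at about 59 mm, at x ≈ 0.562, y ≈ 0.045, which matches the description. I descend and grip.

```bash
python3 -m creep '[[[0.1,0,-1],[0,0,0],0.1],[[0,0,-1],[0,0,0],0.1],[[0,0,-1],[0,0,0],0.1],[[0,0,-1],[0,0,0],0.1],[[0,0,-0.6],[0,0,0],0.1],[[0,0,0],[0,0,0],0.1],[[0,0,0],[0,0,0],1],[[0,0,0],[0,0,0],1],[[0,0,0],[0,0,0],1],[[0,0,0],[0,0,0],1]]'
```

```text
time_s: 5.7
ee_pos: [0.5648, 0.0454, 0.0404]
ee_rot: [[-0.017, 1.0, 0.002], [1.0, 0.017, -0.0], [-0.0, 0.002, -1.0]]
wrist_force: [-1.1, -0.6, 5.0]
width: 0.0074
grip_force: 58.8
```

```bash
python3 -m creep '[[[-0.5,-0.01,0],[0,0,0],1],[[-0.5,-0.01,0],[0,0,0],1],[[-0.5,-0.01,0],[0,0,0],1],[[-0.5,-0.01,0],[0,0,0],1],[[-0.5,-0.01,0],[0,0,0],1],[[-0.5,-0.01,0],[0,0,0],1],[[-0.5,-0.01,0],[0,0,0],1],[[-0.5,-0.01,0],[0,0,0],1],[[-0.5,-0.01,0],[0,0,0],1],[[-0.5,-0.01,0],[0,0,0],1]]'
```

```text
time_s: 6.95
ee_pos: [0.465, 0.0437, 0.0404]
ee_rot: [[-0.017, 1.0, 0.004], [1.0, 0.017, 0.001], [0.001, 0.004, -1.0]]
wrist_force: [2.8, 0.8, 6.5]
width: 0.0074
grip_force: 60.2
```

Now slowly to the stop.

```bash
python3 -m creep '[[[-0.3,0,0],[0,0,0],1],[[-0.3,0,0],[0,0,0],1]]'; python3 -m creep '[[[-0.25,0,0],[0,0,0],1],[[-0.25,0,0],[0,0,0],1]]'
```

```text
time_s: 7.2
ee_pos: [0.453, 0.0435, 0.0404]
ee_rot: [[-0.017, 1.0, 0.004], [1.0, 0.017, 0.0], [0.0, 0.004, -1.0]]
wrist_force: [2.0, -1.6, 6.9]
width: 0.0075
grip_force: 60.3
time_s: 7.45
ee_pos: [0.445, 0.0433, 0.0405]
ee_rot: [[-0.017, 1.0, 0.007], [1.0, 0.017, -0.0], [-0.0, 0.007, -1.0]]
wrist_force: [11.2, -1.6, -5.9]
width: 0.0074
grip_force: 59.1
```

```bash
python3 -m creep '[[[-0.15,0,0],[0,0,0],1],[[0,0,0],[0,0,0],1]]'; python3 -m creep '[[[-0.15,0,0],[0,0,0],1],[[0,0,0],[0,0,0],1]]'
```

```text
time_s: 7.7
ee_pos: [0.445, 0.0433, 0.0405]
ee_rot: [[-0.017, 1.0, 0.012], [1.0, 0.017, -0.001], [-0.001, 0.012, -1.0]]
wrist_force: [12.2, -1.1, -6.0]
width: 0.0078
grip_force: 59.1
time_s: 7.95
ee_pos: [0.445, 0.0433, 0.0406]
ee_rot: [[-0.017, 1.0, 0.017], [1.0, 0.017, -0.001], [-0.001, 0.017, -1.0]]
wrist_force: [17.3, -1.3, -13.9]
width: 0.0078
grip_force: 58.6
```

```bash
python3 -m creep '[[[0.35,0,0],[0,0,0],1],[[0,0,0],[0,0,0],0.1],[[0,0,0],[0,0,0],0.1],[[0,0,0.5],[0,0,0],0.1],[[0,0,1],[0,0,0],0.1],[[0,0,1],[0,0,0],0.1],[[0,0,1],[0,0,0],0.1],[[0,0,1],[0,0,0],0.1],[[0,0,1],[0,0,0],0],[[0,0,1],[0,0,0],0],[[0,0,1],[0,0,0],0],[[0,0,0.5],[0,0,0],0]]'
```

```text
time_s: 9.45
ee_pos: [0.443, 0.0434, 0.2006]
ee_rot: [[-0.017, 1.0, 0.001], [1.0, 0.017, 0.0], [0.0, 0.001, -1.0]]
wrist_force: [0.8, -0.0, -0.4]
width: 0.0424
grip_force: 0.0
```

```bash
python3 -m creep '[[[0.3,-1,0],[0,0,-0.5],-0.2],[[0.3,-1,0],[0,0,-0.5],-0.2],[[0.3,-1,0],[0,0,-0.5],-0.2],[[0.3,-1,0],[0,0,-0.5],-0.2],[[0.3,-1,0],[0,0,-0.5],-0.2],[[0.3,-1,0],[0,0,-0.5],-0.2],[[0.3,-1,0],[0,0,-0.5],-0.2],[[0.3,-1,0],[0,0,-0.5],-0.2],[[0.3,-1,0],[0,0,-0.5],-0.2],[[0.3,-1,0],[0,0,-0.1],-0.2],[[0,0,0],[0,0,0],-0.2]]'
cat > c.py <<'E'
from m import *
import pickle
bars(.442)
for n in("scene","top"):
    S=snapshot(n);pickle.dump(S,open(n+"1.pkl","wb"))
    save(n+"1.png",cv2.resize(S["color"][130:330,160:360] if n=="scene" else S["color"][130:235,185:365],None,fx=3 if n=="scene" else 4.4,fy=3 if n=="scene" else 4.4,interpolation=cv2.INTER_CUBIC))
    P=pts(S).reshape(-1,3);x,y,z=P.T
    q=P[(z>.088)&(z<.108)&(x>.55)&(x<.8)&(y>-.13)&(y<.25)];print("lid",len(q),R(q))
    q=P[(z>.048)&(z<.068)&(x>.475)&(x<.5)&(y>-.1)&(y<.2)];print("paneltop",R(q), np.polyfit(q[:,1],q[:,0],1))
    q=P[(z>.034)&(z<.048)&(x>.496)&(x<.6)&(y>-.1)&(y<.2)];print("stops",len(q),q.min(0),q.max(0))
    q=P[(z>.022)&(z<.034)&(x>.51)&(x<.6)&(y>-.03)&(y<.1)];print("floor",len(q),np.median(q[:,2]))
E
python3 c.py
```

```text
time_s: 10.82
ee_pos: [0.5036, -0.1582, 0.1992]
ee_rot: [[0.45, 0.893, 0.0], [0.893, -0.45, -0.0], [0.0, 0.0, -1.0]]
wrist_force: [-0.2, 0.4, -0.1]
width: 0.051
grip_force: 0.0
scene bar 78 [0.4443 0.0306 0.0561] [ 0.4395 -0.0161  0.0485] [0.4598 0.095  0.0604] slope [-0.011   0.4466]
scene panel 121 [0.4925 0.0281 0.0571] [ 0.472  -0.0654  0.0521] [0.5    0.1484 0.0613] slope [-0.0179  0.4916]
top bar 122 [0.4424 0.0451 0.0586] [ 0.4379 -0.0089  0.0509] [0.4584 0.0969 0.0649] slope [-0.0106  0.4445]
top panel 191 [0.4902 0.0462 0.0593] [ 0.4724 -0.0596  0.0521] [0.4976 0.1527 0.0674] slope [-0.0225  0.4906]
lid 970 ((717.3677978515625, 42.470375061035156), (164.83702087402344, 248.50949096679688), 0.41130876541137695)
paneltop ((486.5143127441406, 42.03978729248047), (211.40670776367188, 23.166316986083984), 89.57778930664062) [-0.0148  0.4917]
stops 63 [ 0.4962 -0.0636  0.0341] [0.578  0.1362 0.0452]
floor 350 0.02657485533800874
lid 3818 ((716.658203125, 49.873069763183594), (166.51901245117188, 248.1287078857422), 0.1706196665763855)
paneltop ((485.8758239746094, 46.12821960449219), (19.61166763305664, 211.8436737060547), 1.5753041505813599) [-0.0234  0.491 ]
stops 205 [ 0.4985 -0.0467  0.034 ] [0.5989 0.1416 0.048 ]
floor 1003 0.028189763994847628
```

View pics/top1.png

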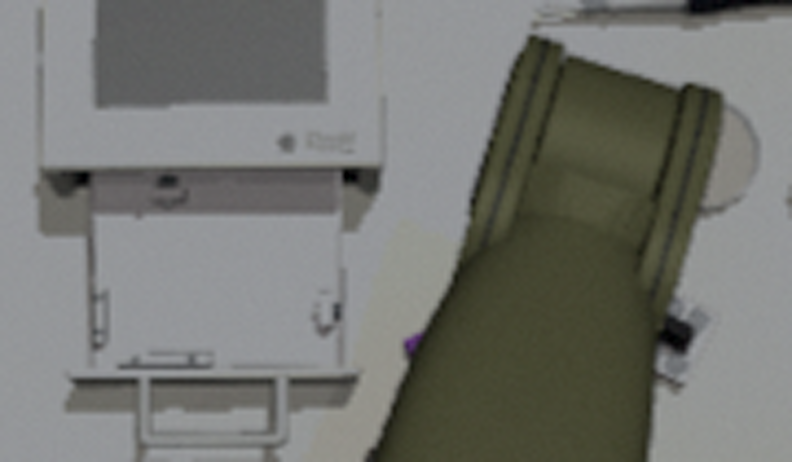

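View pics/scene1.png

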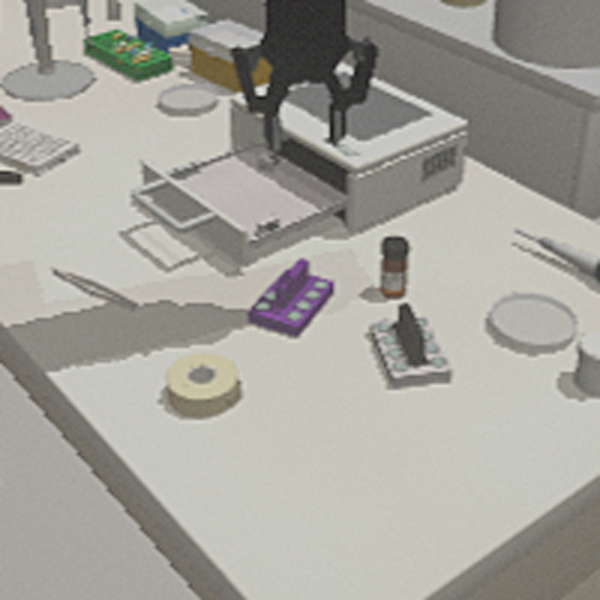

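The carrier is fully out. In the top crop the front stop is at (120–212, 352–366), the side stop at (93–107, 290–348), and the clamp screws at (172,190) and (325,312). The grey plate is untouched at (690,345). Next I compute the corner and refine the plate from the scene view.

Run:
```python
from m import *
import pickle
t=pickle.load(open("top1.pkl","rb"));s=pickle.load(open("scene1.pkl","rb"))
f=lambda a,b:(185+a/4.4-.4,130+b/4.4-.4)
for nm,a,b in(("side face bot",107,345),("side face top",107,292),("side outer",92,320),("front L",120,352),("front R",212,352),("front front edge",165,367)):print(nm,ray(t,*f(a,b),.042))
P=pts(t)
g=cv2.cvtColor(t["color"],cv2.COLOR_RGB2GRAY)
print("row 202",g[202,203:216],(P[202,203:216]*1000).round().astype(int).tolist())
print("col 222",g[205:218,222],(P[205:218,222]*1000).round().astype(int).tolist())
# plate in scene view: handle top ridge and plate
P=pts(s);v=s["color"].max(-1);m=np.zeros(v.shape,bool);m[225:262,278:315]=1
h=P[m&(v<80)&(P[...,2]>.02)&(P[...,2]<.055)];print("handle",len(h),h.min(0),h.max(0),R(h))
r=P[m];r=r[(r[:,2]>.010)&(r[:,2]<.022)];print("plate",len(r),np.median(r[:,2]),R(r))
```

```text
side face bot [0.5145 0.1261 0.042 ]
side face top [0.5544 0.1274 0.042 ]
side outer [0.5332 0.1378 0.042 ]
front L [0.5094 0.1163 0.042 ]
front R [0.5099 0.0483 0.042 ]
front front edge [0.4984 0.0828 0.042 ]
row 202 [151 144 108 106 151 131 123 152 150 151 150 150 151] [[541, 152, -1], [541, 148, 3], [535, 140, 40], [537, 138, 28], [534, 133, 41], [535, 130, 38], [538, 129, 20], [536, 125, 30], [537, 122, 25], [537, 118, 28], [536, 114, 32], [537, 112, 27], [536, 108, 31]]
col 222 [150 149 150 150 141 124 151 129  88 150 132  52  74] [[527, 85, 27], [524, 85, 29], [521, 85, 27], [517, 85, 26], [514, 85, 27], [511, 85, 24], [505, 83, 40], [501, 83, 45], [499, 84, 37], [493, 81, 59], [489, 81, 62], [487, 81, 57], [487, 84, 29]]
handle 63 [ 0.5208 -0.3094  0.0205] [ 0.5497 -0.2571  0.0467] ((536.2911987304688, -284.1755065917969), (57.3836784362793, 8.097869873046875), 62.352359771728516)
plate 333 0.015102964123637985 ((553.1543579101562, -257.0399475097656), (153.0937957763672, 60.92695617675781), 63.19154357910156)
```

```bash
python3 -m creep '[[[0.24,-0.88,0],[0,0,0],0.1],[[0.24,-0.88,0],[0,0,0],0.1],[[0.24,-0.88,0],[0,0,0],0.1],[[0.24,-0.88,0],[0,0,0],0.1],[[0.24,-0.88,0],[0,0,0],0.1],[[0.24,-0.88,0],[0,0,0],0.1],[[0.24,-0.88,0],[0,0,0],0.1],[[0,0,-1],[0,0,0],0.1],[[0,0,-1],[0,0,0],0.1],[[0,0,-1],[0,0,0],0.1],[[0,0,-1],[0,0,0],0.1],[[0,0,0],[0,0,0],0.1]]'
```

```text
time_s: 12.52
ee_pos: [0.5354, -0.2796, 0.1176]
ee_rot: [[0.448, 0.894, -0.003], [0.894, -0.448, 0.002], [0.0, -0.004, -1.0]]
wrist_force: [-0.5, -0.2, 1.0]
width: 0.0385
grip_force: 0.0
```

```bash
python3 -m creep '[[[0.08,-0.05,-1],[0,0,0],0.1],[[0,0,-1],[0,0,0],0.1],[[0,0,-1],[0,0,0],0.1],[[0,0,-1],[0,0,0],0.1],[[0,0,-0.8],[0,0,0],0.1],[[0,0,0],[0,0,0],0.1]]'
```

```text
time_s: 13.28
ee_pos: [0.5375, -0.2806, 0.0225]
ee_rot: [[0.448, 0.894, -0.002], [0.894, -0.448, 0.001], [0.0, -0.002, -1.0]]
wrist_force: [-0.3, 0.0, 0.7]
width: 0.0384
grip_force: 0.0
```

```bash
python3 -m creep '[[[0,0,0],[0,0,0],1],[[0,0,0],[0,0,0],1],[[0,0,0],[0,0,0],1],[[0,0,0],[0,0,0],1],[[0,0,0],[0,0,0],1]]'
```

```text
time_s: 13.9
ee_pos: [0.5392, -0.2814, 0.0245]
ee_rot: [[0.448, 0.894, 0.002], [0.894, -0.448, -0.001], [-0.0, 0.003, -1.0]]
wrist_force: [0.2, -0.3, 5.7]
width: 0.0108
grip_force: 60.4
```

```bash
python3 -m creep '[[[0,0,0.5],[0,0,0],1],[[0,0,1],[0,0,0],1],[[0,0,1],[0,0,0],1],[[0,0,1],[0,0,0],1],[[0,0,1],[0,0,0],1],[[0,0,1],[0,0,0],1],[[0,0,1],[0,0,0],1],[[0,0.5,0.5],[0,0,0],1],[[0,0.8,0],[0,0,0.3],1],[[0,0.8,0],[0,0,0.3],1],[[0,0.8,0],[0,0,0.4],1],[[0,0.8,0],[0,0,0.4],1]]'
```

```text
time_s: 15.4
ee_pos: [0.5378, -0.2052, 0.1628]
ee_rot: [[0.309, 0.951, -0.001], [0.951, -0.309, 0.0], [0.0, -0.001, -1.0]]
wrist_force: [-0.2, 0.3, -2.4]
width: 0.0107
grip_force: 59.1
```

```bash
python3 -m creep '[[[0.1,1,0],[0,0,0.4],1],[[0.1,1,0],[0,0,0.4],1],[[0.1,1,0],[0,0,0.4],1],[[0.1,1,0],[0,0,0.4],1],[[0.1,1,0],[0,0,0.4],1],[[0.1,1,0],[0,0,0.4],1],[[0.1,1,0],[0,0,0.4],1],[[0.1,1,0],[0,0,0.4],1],[[0,1,0],[0,0,0],1],[[0,0.8,0],[0,0,0],1],[[0,0.5,0],[0,0,0],1],[[0,0,0],[0,0,0],1]]'
```

```text
time_s: 16.9
ee_pos: [0.5541, -0.0003, 0.1633]
ee_rot: [[-0.018, 1.0, -0.0], [1.0, 0.018, -0.0], [-0.0, -0.0, -1.0]]
wrist_force: [0.2, 0.3, -3.7]
width: 0.0108
grip_force: 59.1
```

```bash
python3 -m creep '[[[0,0.9,0],[0,0,0],1],[[0,0.9,0],[0,0,0],1],[[0,0.9,0],[0,0,0],1],[[0,0.5,0],[0,0,0],1],[[0,0,-1],[0,0,0],1],[[0,0,-1],[0,0,0],1],[[0,0,-1],[0,0,0],1],[[0,0,-1],[0,0,0],1],[[0,0,-0.8],[0,0,0],1],[[0,0,0],[0,0,0],1]]'
python3 - <<'E'
from h import *
s=snapshot("scene");t=snapshot("top")
a=cv2.resize(s["color"][160:240,190:290],(700,560),interpolation=cv2.INTER_CUBIC);save("s2.png",a)
E
```

```text
time_s: 18.15
ee_pos: [0.5528, 0.0633, 0.0661]
ee_rot: [[-0.017, 1.0, -0.003], [1.0, 0.017, -0.001], [-0.0, -0.003, -1.0]]
wrist_force: [-0.6, -0.3, -2.8]
width: 0.0108
grip_force: 59.0
```

View pics/s2.png

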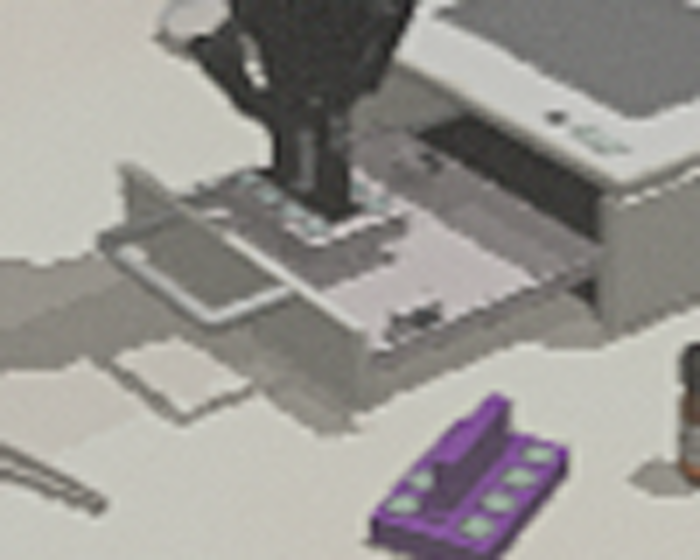

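The plate hovers level over the carrier floor at (310,215), behind the front panel and clear of the screws. I lower it until it touches.

```bash
python3 -m creep '[[[0,0,-0.3],[0,0,0],1],[[0,0,-0.2],[0,0,0],1],[[0,0,0],[0,0,0],1]]';python3 -m creep '[[[0,0,-0.1],[0,0,0],1],[[0,0,-0.1],[0,0,0],1],[[0,0,0],[0,0,0],1]]'
```

```text
time_s: 18.62
ee_pos: [0.5538, 0.0632, 0.0571]
ee_rot: [[-0.017, 1.0, -0.001], [1.0, 0.017, -0.0], [-0.0, -0.001, -1.0]]
wrist_force: [0.3, 0.2, -3.2]
width: 0.0106
grip_force: 59.1
time_s: 19.0
ee_pos: [0.554, 0.0631, 0.0531]
ee_rot: [[-0.017, 1.0, -0.0], [1.0, 0.017, -0.0], [-0.0, -0.0, -1.0]]
wrist_force: [0.2, -0.7, -3.3]
width: 0.0109
grip_force: 59.1
```

```bash
python3 -m creep '[[[0,0,-0.06],[0,0,0],1],[[0,0,0],[0,0,0],1]]';python3 -m creep '[[[0,0,-0.06],[0,0,0],1],[[0,0,0],[0,0,0],1]]'
```

```text
time_s: 19.25
ee_pos: [0.5544, 0.0632, 0.0525]
ee_rot: [[-0.017, 1.0, 0.001], [1.0, 0.017, 0.0], [0.0, 0.001, -1.0]]
wrist_force: [-1.1, -0.1, -0.9]
width: 0.0107
grip_force: 59.4
time_s: 19.5
ee_pos: [0.5553, 0.0632, 0.0524]
ee_rot: [[-0.017, 1.0, 0.003], [1.0, 0.017, 0.0], [0.0, 0.003, -1.0]]
wrist_force: [-1.1, -0.2, 5.4]
width: 0.0107
grip_force: 60.5
```

```bash
python3 -m creep '[[[-0.25,0.25,0],[0,0,0],1],[[-0.25,0.25,0],[0,0,0],1],[[0,0.25,0],[0,0,0],1],[[0,0,0],[0,0,0],1]]';python3 -m creep '[[[0,0.1,0],[0,0,0],1],[[0,0.1,0],[0,0,0],1],[[0,0,0],[0,0,0],1]]'
```

```text
time_s: 20.0
ee_pos: [0.5461, 0.0773, 0.0524]
ee_rot: [[-0.017, 1.0, 0.004], [1.0, 0.017, -0.003], [-0.003, 0.004, -1.0]]
wrist_force: [0.4, -5.1, 6.8]
width: 0.011
grip_force: 60.6
time_s: 20.38
ee_pos: [0.5459, 0.0806, 0.0524]
ee_rot: [[-0.016, 1.0, 0.004], [1.0, 0.016, -0.004], [-0.004, 0.004, -1.0]]
wrist_force: [0.7, -6.1, 7.8]
width: 0.0107
grip_force: 60.6
```

```bash
python3 -m creep '[[[0,0.1,0.02],[0,0,0],1],[[0,0.05,0],[0,0,0],1],[[0,0,0],[0,0,0],1]]';python3 -m creep '[[[0,0.1,0],[0,0,0],1],[[0,0,0],[0,0,0],1]]'
```

```text
time_s: 20.75
ee_pos: [0.5458, 0.0816, 0.0526]
ee_rot: [[-0.015, 1.0, 0.004], [1.0, 0.015, -0.008], [-0.008, 0.004, -1.0]]
wrist_force: [2.4, -11.6, 6.1]
width: 0.0106
grip_force: 60.6
time_s: 21.0
ee_pos: [0.5458, 0.0817, 0.0528]
ee_rot: [[-0.014, 1.0, 0.004], [1.0, 0.015, -0.012], [-0.012, 0.004, -1.0]]
wrist_force: [1.8, -16.1, 7.8]
width: 0.011
grip_force: 60.9
```

```bash
python3 -m creep '[[[-0.15,-0.08,0],[0,0,0],1],[[-0.15,0,0],[0,0,0],1],[[0,0,0],[0,0,0],1]]';python3 -m creep '[[[-0.1,0,0],[0,0,0],1],[[-0.05,0,0],[0,0,0],1],[[0,0,0],[0,0,0],1]]'
```

```text
time_s: 21.38
ee_pos: [0.5448, 0.0817, 0.0534]
ee_rot: [[-0.014, 1.0, 0.013], [1.0, 0.014, -0.009], [-0.009, 0.013, -1.0]]
wrist_force: [9.3, -12.6, -0.0]
width: 0.0105
grip_force: 59.8
time_s: 21.75
ee_pos: [0.5425, 0.0817, 0.0535]
ee_rot: [[-0.014, 1.0, 0.014], [1.0, 0.014, -0.009], [-0.009, 0.014, -1.0]]
wrist_force: [10.3, -12.5, 0.2]
width: 0.0105
grip_force: 59.6
```

```bash
python3 -m creep '[[[-0.1,0,0],[0.09,0.12,0],1],[[-0.05,0,0],[0,0,0],1],[[0,0,0],[0,0,0],1]]';python3 -m creep '[[[-0.1,0,0],[0,0,0],1],[[0,0,0],[0,0,0],1]]'
```

```text
time_s: 22.12
ee_pos: [0.5393, 0.0817, 0.0529]
ee_rot: [[-0.014, 1.0, 0.001], [1.0, 0.014, 0.0], [0.0, 0.001, -1.0]]
wrist_force: [10.7, -12.4, -2.8]
width: 0.0108
grip_force: 59.3
time_s: 22.38
ee_pos: [0.5391, 0.0817, 0.0531]
ee_rot: [[-0.014, 1.0, 0.004], [1.0, 0.014, 0.0], [0.0, 0.004, -1.0]]
wrist_force: [14.5, -12.8, -6.5]
width: 0.011
grip_force: 59.2
```

```bash
python3 -m creep '[[[0,0,-0.1],[0,0,0],1],[[-0.1,0,0],[0,0,0],1],[[0,0,0],[0,0,0],1]]';python3 -c "
from h import *
o=observe();print(o['wrist_torque'].round(3),o['joints'].round(3),o['ee_rot'].round(4).tolist())"
```

```text
time_s: 22.75
ee_pos: [0.5391, 0.0816, 0.0528]
ee_rot: [[-0.014, 1.0, 0.008], [1.0, 0.014, -0.0], [-0.0, 0.008, -1.0]]
wrist_force: [14.9, -14.9, 2.0]
width: 0.0108
grip_force: 60.1
[-2.852 -3.031  0.067] [ 1.510e-01  4.250e-01 -3.950e-01  7.430e-01 -1.000e-03  1.707e+00] [[-0.0143, 0.9999, 0.0083], [0.9999, 0.0143, -0.0001], [-0.0002, 0.0083, -1.0]]
```

```bash
cat > o.py <<'E'
from h import *
o=observe();print("tz",o['wrist_torque'].round(3),"yaw",round(np.degrees(np.arctan2(o['ee_rot'][1,1],o['ee_rot'][0,1])),2),(o['ee_pos']*1000).round(2))
E
python3 -m creep '[[[-0.1,0.08,-0.05],[0.05,0.12,0],1],[[-0.1,0.05,0],[0,0,0],1],[[0,0,0],[0,0,0],1],[[0,0,0],[0,0,0],1]]';python3 o.py
python3 -m creep '[[[0,0,0],[0,0,0.1],1],[[0,0,0],[0,0,0],1],[[0,0,0],[0,0,0],1]]';python3 o.py
python3 -m creep '[[[0,0,0],[0,0,-0.2],1],[[0,0,0],[0,0,0],1],[[0,0,0],[0,0,0],1]]';python3 o.py
```

```text
time_s: 23.25
ee_pos: [0.5391, 0.0817, 0.0527]
ee_rot: [[-0.013, 1.0, 0.003], [1.0, 0.013, -0.0], [-0.0, 0.003, -1.0]]
wrist_force: [19.8, -21.2, 2.4]
width: 0.0107
grip_force: 60.2
tz [-4.319 -4.194  0.159] yaw 0.74 [539.07  81.67  52.68]
time_s: 23.62
ee_pos: [0.5391, 0.0817, 0.0527]
ee_rot: [[-0.022, 1.0, 0.003], [1.0, 0.022, -0.0], [-0.0, 0.003, -1.0]]
wrist_force: [19.1, -20.6, 2.0]
width: 0.0099
grip_force: 60.2
tz [-4.315 -4.194 -0.305] yaw 1.27 [539.06  81.68  52.72]
time_s: 24.0
ee_pos: [0.539, 0.0817, 0.0527]
ee_rot: [[-0.004, 1.0, 0.003], [1.0, 0.004, -0.0], [-0.0, 0.003, -1.0]]
wrist_force: [18.8, -21.5, 2.8]
width: 0.0108
grip_force: 60.5
tz [-4.411 -4.196  0.556] yaw 0.21 [539.02  81.68  52.72]
```

Torque about z vanishes at a yaw of about 0.9°, which matches the scanner's measured yaw. I set that and check visually.

```bash
python3 -m creep '[[[-0.05,0.02,-0.05],[0,0.03,0.12],1],[[0,0,0],[0,0,0],1],[[0,0,0],[0,0,0],1],[[0,0,0],[0,0,0],1]]';python3 o.py
python3 - <<'E'
from m import *
bars(.442)
s=snapshot("scene");P=pts(s)
save("s3.png",cv2.resize(s["color"][160:240,190:290],(700,560),interpolation=cv2.INTER_CUBIC))
p=P.reshape(-1,3);x,y,z=p.T
q=p[(z>.040)&(z<.048)&(x>.5)&(x<.58)&(y>.03)&(y<.14)];print("plate top",len(q),q.min(0),q.max(0),np.median(q,0))
A=np.c_[q[:,:2],np.ones(len(q))];print("tilt",np.linalg.lstsq(A,q[:,2],rcond=None)[0])
E
```

```text
time_s: 24.5
ee_pos: [0.5391, 0.0817, 0.0527]
ee_rot: [[-0.015, 1.0, 0.002], [1.0, 0.015, -0.001], [-0.001, 0.002, -1.0]]
wrist_force: [18.9, -22.9, 7.0]
width: 0.0106
grip_force: 60.9
tz [-4.606 -4.169  0.168] yaw 0.83 [539.07  81.68  52.68]
scene bar 78 [0.4444 0.033  0.0561] [ 0.4396 -0.0163  0.0479] [0.4586 0.0962 0.0597] slope [-0.0058  0.4462]
scene panel 127 [0.4919 0.0302 0.0571] [ 0.4721 -0.0644  0.0521] [0.4996 0.1463 0.0613] slope [-0.0151  0.4913]
top bar 50 [0.4438 0.0071 0.0585] [ 0.4384 -0.0088  0.0525] [0.4586 0.0327 0.0655] slope [-0.2388  0.447 ]
top panel 90 [ 0.4905 -0.0068  0.0601] [ 0.474  -0.0596  0.0526] [0.4976 0.0431 0.0679] slope [-0.036   0.4896]
plate top 138 [0.5109 0.0319 0.0402] [0.571  0.1293 0.0479] [0.53   0.0624 0.0433]
tilt [-0.0029 -0.0069  0.0455]
```

View pics/s3.png

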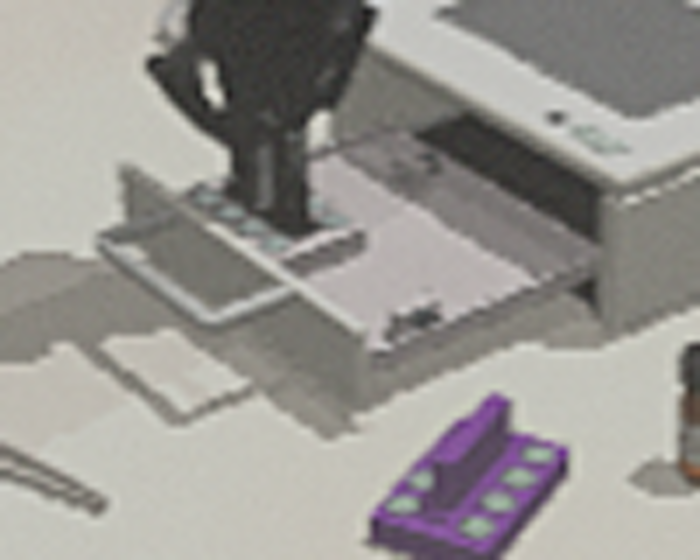

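The plate lies flat in the front left corner at (280,225), with its top at about 43–44 mm. It presses with 19 N on the front stop and 23 N on the side stop, and the carrier is still at its stop. I hand it in.

```bash
python3 -c "
from station import *
print(job_done())"
```

```text
the job is handed in; nothing more can be done
None
```

The job is handed in with no verdict returned: the carrier is fully out, and the plate lies flat in the front left corner, still gripped and pressed against the front stop (about 19 N) and the side stop (about 23 N).

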